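# Fit the spare control card in the drinks dispenser

## Robot

A 6-joint arm with a two-finger parallel gripper is mounted at the origin on the work surface. World frame = base frame: x ahead of the robot, y to its left, z up, the work surface at z = 0. Lengths are in mm, angles in rad, forces in N, time in s.
With the tool pointing down it reaches from about 350 to 975 mm from the base axis. Payload 17.4 kg.
Tool frame: the origin (TCP) lies at the very end of the fingers, on their centre line; the grasp point (between the pads) lies robot.grip_depth behind it (robot.grip_depth is the distance from the TCP to the grasp point, in mm); z points along the fingers, y is the direction in which the jaws open and shut (so a half turn about z gives the same grasp; the last joint's range is limited). The gripper opens to 85 mm and grips with 20 to 120 N. Pads are 22 mm wide; open, the fingers measure 114 mm over their backs; the gripper's body (76 mm by 85 mm) begins 54 mm behind the grasp point. The pads swing forward as they close: fully open they stand 13 mm farther back than shut.
Start: joints at [1.129, 0.116, 1.442, -0, 1.584, -0.038], TCP at [265.226, 620.715, 205.103] pointing down, gripper open.
Joint ranges: [-2.83, 2.83], [-0.83, 2.19], [0.07, 2.5], [-1.14, 4.28], [0.01, 3], [-2.97, 2.97]. Speed limits (rad/s): [1.89, 1.89, 2.22, 3.14, 3.14, 3.14].

## Interface

Orientations are given as a rotation vector (axis times angle).
In Python, from cell import robot gives the robot as it stands. Calls block until the motion is done:
- robot.move_ptp(position, orientation): joint-space move of the TCP to a pose.
- robot.move_l(position, vel=150, rotation=None, contact_N=None): straight line of the TCP; rotation=None keeps the orientation; vel is the mean speed in mm/s. With contact_N (N) it stops when the force on the tool has changed by that much, and returns True; else False.
- robot.goto_joints(angles): joint-space move.
- robot.gripper_to(opening, force=None): finger opening in mm; force is the grip in N (None keeps the last); returns when the fingers have stopped.
- robot.sleep(seconds).
- robot.solve_ik(position, orientation): joint angles nearest the present ones, or None.
- robot.get_image(name): name is "scene" or "side" or "wrist"; returns the picture (480x640x3 uint8, red, green, blue); there is no depth.
- robot.calibration(name): a dict with "fx", "fy", "cx", "cy" (pixels), "dist" ([k1, k2, p1, p2, k3] as OpenCV has them; the pictures are not rectified), "view" (4x4, takes a point from world to camera coordinates); the wrist camera has in their place "tool_from_camera" (4x4, takes a point from camera to tool coordinates, whose origin is the TCP and whose axes are the flange's). Camera axes: x right, y down, z forward; pixel columns grow to the right and rows downward; lengths in mm; the calibration is good to about 2 mm. A picture is of the moment at which its call begins: read the wrist's pose just before it. calibration takes no time and is no camera call.
A pose or a line that the arm cannot do raises robot.MotionError and nothing moves.
- robot.hand_in(): hands the job in, once; it reports no verdict.
Readings, each from a call of its own:
- robot.get_time(): time.
- robot.get_qpos(): joint angles.
- robot.get_qvel(): joint speeds.
- robot.get_joint_torque(): joint torques, N m.
- robot.get_eef_pos(): TCP position.
- robot.get_eef_rot(): TCP orientation.
- robot.get_force(): force on the tool from outside, world axes, zero at the start.
- robot.get_moment(): the same for the moment, N m.
- robot.get_width(): finger opening in mm.
Only numpy, scipy, OpenCV 4.12 (cv2) and the standard library are available. Lean on these libraries where they do the work, as an engineer would, in place of code of your own. Each camera call takes 0.05 s, during which the arm holds its last target.

## Task

Take the green control card out of its grey rest and slide it gently down the two white card guides of the drinks dispenser's control box until it stands on the sprung connector, without dropping or forcing it. Then swing both red ejector levers inwards, as far as they go but without straining them, so that they press the card fully home, and let go. Leave the glasses and the syrup bottle where they stand.

Things in the scene. Friction and masses are not known exactly. Their poses are not given: they have to be found in the camera images.
- card: the green circuit card, a stiff upright board 4 mm thick (its x), 110 mm wide (its y) and 80 mm high (its z), 160 g, with a black grip bar on top. Origin: middle of its lower edge. It starts upright in the slotted grey rest (slots 30 mm deep, lower edge 10 mm above the counter); it may be fitted either way round
- card_grip (a point): centre of the card's black grip bar, 92.5 mm above the card's lower edge; the bar is 12 mm thick (along the card's x), 50 mm long (y), 25 mm high. Axes as the card's
- cage: the fixed grey control box, 130 mm (x) by 210 mm (y) by 26 mm, with the card bay on top. Origin: centre of its underside on the counter, z up. The bay (white guides, connector, levers) rides on a stiff carriage that was set somewhere between 12 mm to -x and 12 mm to +x of the box's middle; this setting is not reported and must be found by feel or sight. A 50 mm high ridge along y lies at x = 37 to 63 mm
- mouth (a point): point above the box's middle (x = 0, y = 0) at the height of the guides' flat tops, 94.5 mm above the box's underside; axes as cage. The two guide slots lie in line with the box's y, up to 12 mm off to -x or +x: 6 mm wide (x) for the 4 mm card, bevelled about 1.5 mm a side at the top, 113 mm apart at their bottoms (y); flat guide top for 22 mm on either side. Free for fingers from y = -46 to 46 mm
- seat (a point): point above the box's middle at the height of the card's lower edge when fully home on the end stops, 30 mm above the box's underside; axes as cage. The black sprung connector (76 mm long) stands 6 mm higher, where the card comes to stand first: pressing it down takes 6 N to start and 9 N when home, and it springs back unless the levers hold the card
- lever_left (a joint): angle (rad) of the ejector lever at the box's +y side: 0 = open, leaning 33 degrees outwards; 1.326 = closed on its stop, leaning 43 degrees inwards. Starts at 0 to 0.12. Hinge along x at y = 70 mm, 116 mm above the box's underside. Arm 65 mm, ending in a red grip 32 mm long, 18 wide (x), 10 thick. Toe presses on the card over the last 0.4 rad. Stays where left; takes 4 to 12 N at the grip
- lever_right (a joint): the same for the mirrored lever at the box's -y side (hinge at y = -70 mm)
- tumbler_a: glass tumbler, 68 mm across, 85 mm high, loose; origin at the centre of its underside
- tumbler_b: a second, like the first
- syrup: amber syrup bottle, 60 mm across, 150 mm high, loose; origin at the centre of its underside
Mind the look-alikes: they are no part of the job. Of the things that look like the cage, the larger one is meant. Several things have the shape of the card; the one meant has the colours described above.

How it is judged (in metres and radians):
On the way, in this order (a step that is already met when the one before it is completed fails the run):
1. the card stands in both guides, down on the sprung connector, with both levers still open (x of card in the frame of cage between -0.0145 and 0.0145 m and y of card in the frame of cage between -0.004 and 0.004 m and angle between the y axis of card and the y axis of cage, either way round below 0.08 rad and z of card in the frame of cage below 0.04 m and value of joint each of lever_left, lever_right below 0.35 rad), for 0.2 s.
2. both levers closed and the card fully home (z of card in the frame of cage below 0.033 m and value of joint each of lever_left, lever_right above 1.2 rad), for 0.2 s.
At the end, for the whole second after the job is handed in: The card stands in both guides (within 4 mm of the box's middle along y and 14.5 mm along x, in line within 0.08 rad), its lower edge within 3 mm of its 30 mm fully-home height above the box's underside, both levers closed to at least 1.2 rad and holding it there, everything at rest and released (all of step 2 and x of card in the frame of cage between -0.0145 and 0.0145 m and y of card in the frame of cage between -0.004 and 0.004 m and angle between the y axis of card and the y axis of cage, either way round below 0.08 rad and z of card in the frame of cage above 0.026 m and linear speed of card below 0.02 m/s and contact force between the fingers and card below 0.1 N); the robot touches nothing.
It fails at once if the card is forced against the bay (more than 40 N between card and control box, all its parts together) (contact force between card and cage above 40 N).
It fails at once if a lever or the box is strained by the fingers (more than 30 N) (contact force between the fingers and cage above 30 N).
It fails at once if the card is dropped down the guides (faster than 0.35 m/s in them) (z of card in the frame of cage between 0.03 and 0.095 m and horizontal distance between card and cage below 0.02 m and linear speed of card above 0.35 m/s).
It fails at once if a glass or the bottle is shifted by more than 30 mm or tipped (distance of any of tumbler_a, tumbler_b, syrup from where it was at the start of the episode above 0.03 m or angle between any of tumbler_a, tumbler_b, syrup's own z axis and vertical above 0.3 rad).
It also fails if it takes over 72 s, if anything falls off the work surface, if the arm or the gripper's body presses on something with over 40 N, if the wrist force passes 120 N, or if a joint passes its speed limit or range.

## Working session

There is one attempt and no reset: what is moved stays moved. The work goes in short steps, each a Python script; the robot and the scene stay as the last script left them, time stands still between calls to the robot, and variables do not carry over. Pictures are saved under pics/ and viewed, and the job is handed in when it is done.

```bash
ls; mkdir -p pics; python3 - <<'E'
from cell import robot
import cv2
for n in ("scene","side","wrist"):
    cv2.imwrite(f"pics/{n}0.png",robot.get_image(n)[:,:,::-1])
    print(n,robot.calibration(n))
print(robot.get_time(),robot.grip_depth,robot.get_eef_rot(),robot.get_force(),robot.get_width())
E
```

```text
pics
scene {'fx': 566.4406694429772, 'fy': 566.4406694429772, 'cx': 326.6465976323951, 'cy': 244.9065317790292, 'dist': array([-0.17946261,  0.        ,  0.        ,  0.        ,  0.        ]), 'view': array([[ 4.93711433e-01,  8.69602541e-01,  6.35941796e-03,
        -2.21790899e+02],
       [ 6.86005318e-01, -3.84960079e-01, -6.17415939e-01,
        -3.30654277e+02],
       [-5.34458347e-01,  3.09187902e-01, -7.86611160e-01,
         1.55187229e+03],
       [ 0.00000000e+00,  0.00000000e+00,  0.00000000e+00,
         1.00000000e+00]])}
side {'fx': 484.11497953771163, 'fy': 484.11497953771163, 'cx': 311.25539287303513, 'cy': 249.15016508489634, 'dist': array([0.04490249, 0.        , 0.        , 0.        , 0.        ]), 'view': array([[ 7.97614250e-01, -6.02994596e-01,  1.44576984e-02,
        -4.63410509e+02],
       [-3.00384770e-01, -4.17892967e-01, -8.57399824e-01,
         2.41146885e+02],
       [ 5.23049231e-01,  6.79531445e-01, -5.14447778e-01,
         7.24291936e+02],
       [ 0.00000000e+00,  0.00000000e+00,  0.00000000e+00,
         1.00000000e+00]])}
wrist {'fx': 372.45118240404247, 'fy': 372.45118240404247, 'cx': 313.0030437870762, 'cy': 235.7397924215775, 'dist': array([-0.07821261,  0.        ,  0.        ,  0.        ,  0.        ]), 'tool_from_camera': array([[-5.92133747e-04, -9.55219229e-01, -2.95898418e-01,
         7.62420716e+01],
       [ 9.99999824e-01, -5.78626633e-04, -1.33215842e-04,
         1.11582243e+00],
       [-4.39643712e-05, -2.95898445e-01,  9.55219403e-01,
        -1.69907757e+02],
       [ 0.00000000e+00,  0.00000000e+00,  0.00000000e+00,
         1.00000000e+00]])}
0.15 18.700000000000003 [-6.29960848e-01 -3.07754301e+00  1.33643524e-03] [ 0.72026551 -0.25827799  0.22845354] 85.55503559341459
```

View pics/scene0.png

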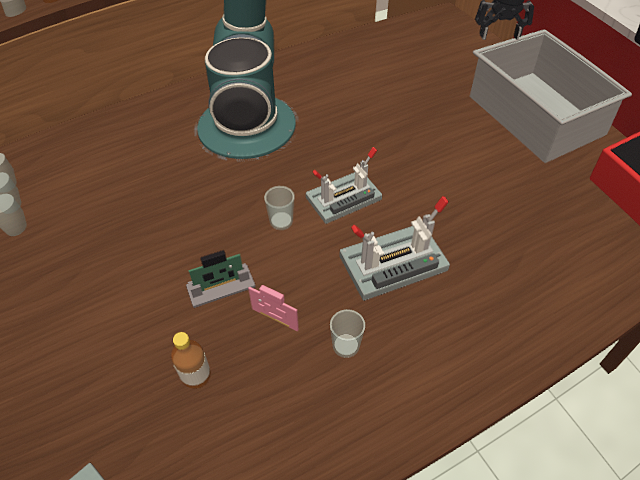

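View pics/side0.png

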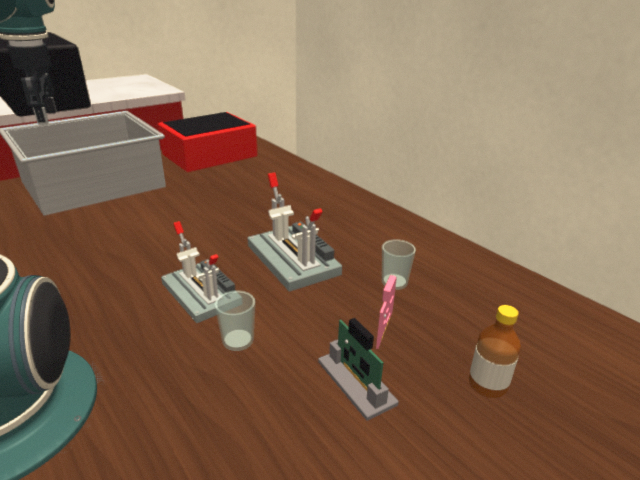

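View pics/wrist0.png

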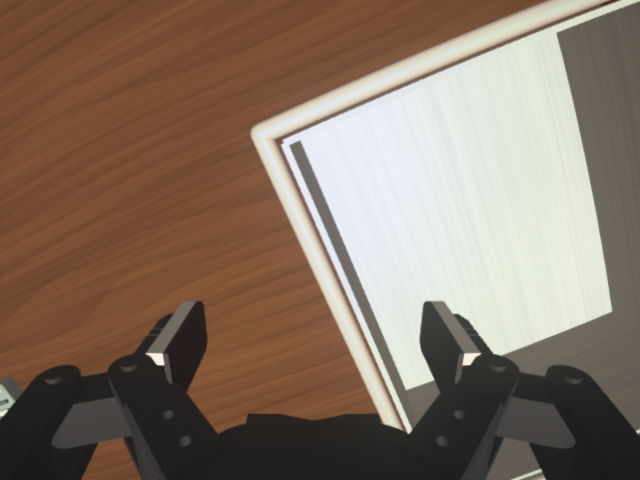

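The scene picture shows the card in its rest at (220,275), the larger cage at (395,258), the small look-alike at (345,190), a pink look-alike card at (273,307), tumblers at (280,208) and (347,333), and the bottle at (190,360). I'll zoom in next.

```bash
cat > h.py <<'E'
import numpy as np, cv2
from cell import robot
from scipy.spatial.transform import Rotation as R
def K(c): return np.array([[c['fx'],0,c['cx']],[0,c['fy'],c['cy']],[0,0,1]])
def cam(name,pose=None):
    c=robot.calibration(name)
    if name!='wrist':
        V=c['view']
    else:
        p,r=pose if pose is not None else (robot.get_eef_pos(),robot.get_eef_rot())
        T=np.eye(4);T[:3,:3]=R.from_rotvec(r).as_matrix();T[:3,3]=p
        V=np.linalg.inv(T@c['tool_from_camera'])
    return K(c),c['dist'],V
def rays(C,px):
    k,d,V=C
    u=cv2.undistortPoints(np.array(px,float).reshape(-1,1,2),k,d).reshape(-1,2)
    Rm=V[:3,:3];o=-Rm.T@V[:3,3]
    return o,(np.c_[u,np.ones(len(u))])@Rm
def onz(C,px,z):
    o,d=rays(C,px); z=np.broadcast_to(z,len(d))
    return o+d*((z-o[2])/d[:,2])[:,None]
def proj(C,P):
    k,d,V=C
    return cv2.projectPoints(np.array(P,float).reshape(-1,3),cv2.Rodrigues(V[:3,:3])[0],V[:3,3],k,d)[0].reshape(-1,2)
def tri(C1,p1,C2,p2):
    o1,d1=rays(C1,[p1]);o2,d2=rays(C2,[p2]);d1=d1[0];d2=d2[0]
    s,t=np.linalg.lstsq(np.c_[d1,-d2],o2-o1,rcond=None)[0]
    a=o1+s*d1;b=o2+t*d2
    return (a+b)/2,np.linalg.norm(a-b)
def snap(name,fn):
    pose=(np.array(robot.get_eef_pos()),np.array(robot.get_eef_rot()))
    im=robot.get_image(name)[:,:,::-1].copy(); cv2.imwrite(fn,im)
    C=cam(name,pose); np.savez(fn[:-4]+'.npz',k=C[0],d=C[1],V=C[2])
    return im,C
def load(fn):
    f=np.load(fn[:-4]+'.npz'); return f['k'],f['d'],f['V']
E
python3 - <<'E'
import cv2
a=cv2.imread('pics/scene0.png')
cv2.imwrite('pics/z1.png',cv2.resize(a[185:305,330:460],None,fx=5,fy=5,interpolation=cv2.INTER_CUBIC))
cv2.imwrite('pics/z2.png',cv2.resize(a[240:340,175:305],None,fx=6,fy=6,interpolation=cv2.INTER_CUBIC))
E
```

```text
(no output)
```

View pics/z1.png

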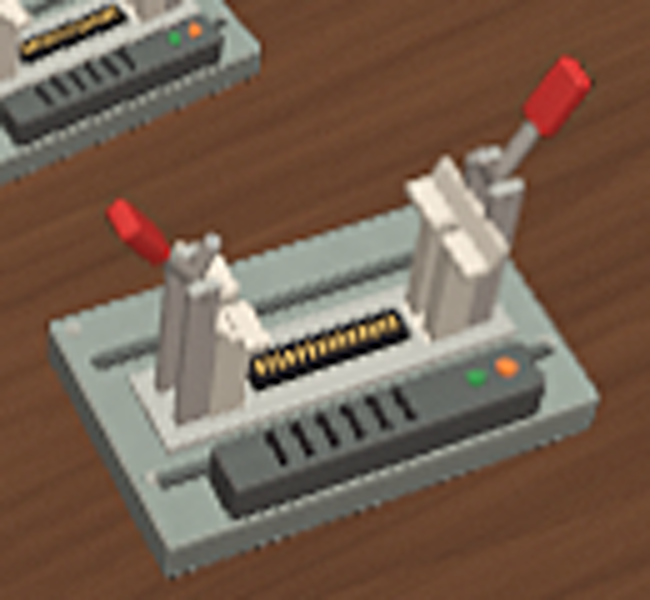

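View pics/z2.png

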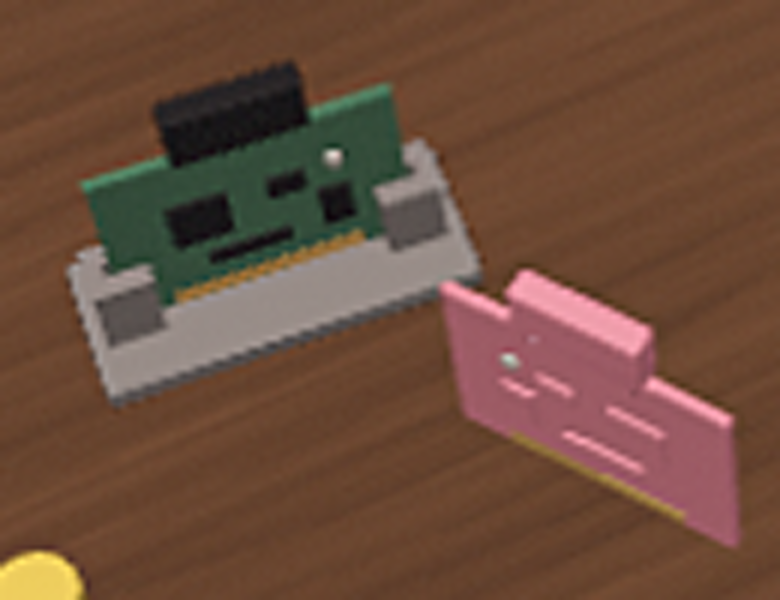

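```bash
python3 - <<'E'
from h import *
np.set_printoptions(precision=1,suppress=True)
C=cam('scene')
z1=lambda l:np.array(l)/5+[330,185]-0.4
z2=lambda l:np.array(l)/6+[175,240]-0.4
P=onz(C,z1([[50,328],[165,548],[600,398]]),26)
print(P,np.linalg.norm(P[0]-P[1]),np.linalg.norm(P[1]-P[2]))
c=(P[0]+P[2])/2; y=P[2]-P[1];y/=np.linalg.norm(y);print('cage',c,np.degrees(np.arctan2(y[1],y[0])))
# card: top bar corners front-left, front-right, back-right, back-left z=115
Q=onz(C,z2([[160,122],[303,85],[295,62],[155,102]]),115);print(Q,Q.mean(0),np.linalg.norm(Q[1]-Q[0]),np.linalg.norm(Q[1]-Q[2]))
# card top edge corners z=90
W=onz(C,z2([[84,186],[392,88]]),90);print(W,W.mean(0),np.linalg.norm(W[1]-W[0]),np.degrees(np.arctan2(*(W[1]-W[0])[[1,0]])))
# base objects
for n,p in (('tumA',[280,220]),('tumB',[347,348]),('syr',[193,373])): print(n,onz(C,[p],0))
print('pink',onz(C,z2([[465,415],[735,545]]),0))
D=cam('side');print('side',onz(D,[[237,340],[397,283],[492,383]],0), onz(D,[[360,333]],115))
E
```

```text
[[518.7  -6.7  26. ]
 [642.3 -23.5  26. ]
 [670.3 184.1  26. ]] 124.77854759612495 209.4022634259828
cage [594.5  88.7  26. ] 82.32607205751655
[[ 462.7 -296.8  115. ]
 [ 472.  -248.6  115. ]
 [ 461.7 -247.1  115. ]
 [ 454.1 -295.2  115. ]] [ 462.6 -271.9  115. ] 49.115551951785946 10.427277875880982
[[ 455.8 -326.5   90. ]
 [ 469.1 -217.6   90. ]] [ 462.4 -272.    90. ] 109.77742019089676 83.05059476101313
tumA [[354.8 -73.4   0. ]]
tumB [[ 723.3 -108.5    0. ]]
syr [[ 624.2 -402.2    0. ]]
pink [[ 546.  -235.6    0. ]
 [ 638.3 -177.     0. ]]
side [[ 361.7  -70.6    0. ]
 [ 722.5 -113.5    0. ]
 [ 642.9 -401.4    0. ]] [[ 456.  -281.4  115. ]]
```

```bash
cat >> h.py <<'E'
def ori(yaw_y):  # tool pointing down, tool x along direction yaw_y (rad)
    x=np.array([np.cos(yaw_y),np.sin(yaw_y),0]);z=np.array([0,0,-1.]);y=np.cross(z,x)
    return R.from_matrix(np.c_[x,y,z]).as_rotvec()
E
python3 - <<'E'
from h import *
np.set_printoptions(precision=2,suppress=True)
a=np.radians(82.6);yd=np.array([np.cos(a),np.sin(a)])
p=np.array([594.5,88.7])-60*yd
print(robot.solve_ik([*p,250],ori(a)))
robot.move_ptp([*p,250],ori(a))
print(robot.get_time(),robot.get_eef_pos())
robot.sleep(.3)
snap('wrist','pics/w1.png')
a=cv2.imread('pics/w1.png');cv2.imwrite('pics/w1z.png',cv2.resize(a[:300,130:530],None,fx=2,fy=2,interpolation=cv2.INTER_CUBIC))
E
```

```text
[ 0.01 -0.08  1.57 -0.    1.65  0.14]
2.55 [586.79  29.91 249.95]
```

View pics/w1.png

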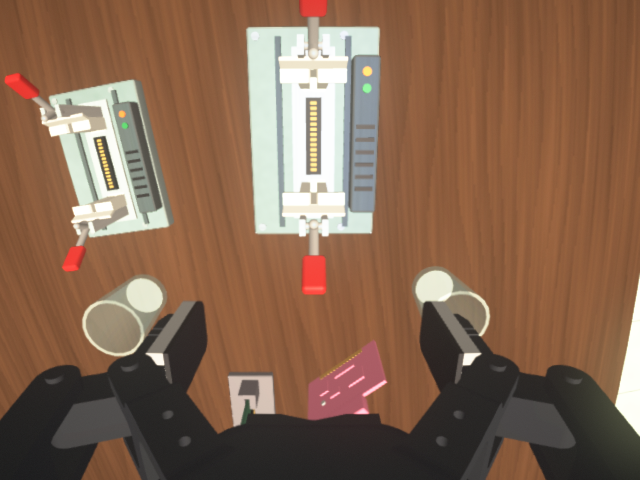

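View pics/w1z.png

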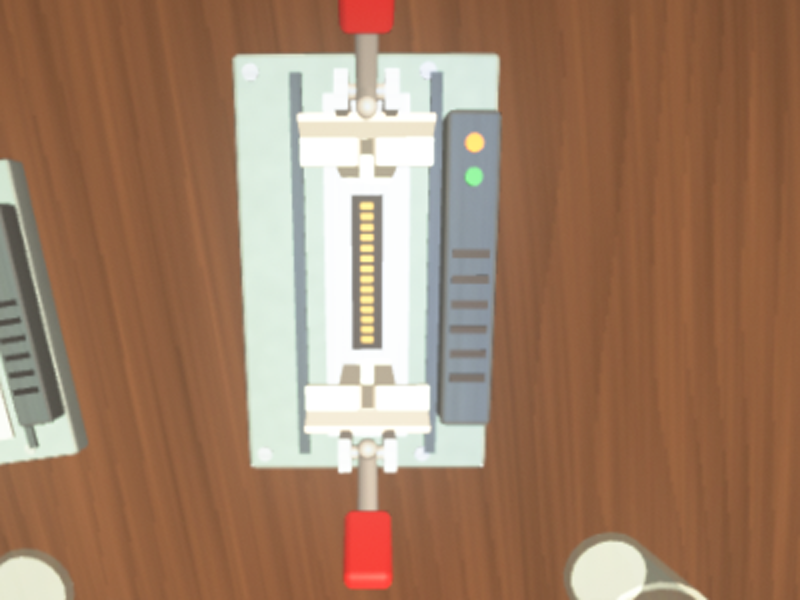

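```bash
python3 - <<'E'
from h import *
np.set_printoptions(precision=2,suppress=True)
C=load('pics/w1.png')
f=lambda l:np.array(l)/2+[130,0]-.25
P=onz(C,f([[234,56],[499,55],[484.5,466],[251,467]]),26);print(P)
print([np.linalg.norm(P[i]-P[i-1]) for i in range(4)])
c=P.mean(0); y=(P[0]+P[1]-P[2]-P[3]);a=np.arctan2(y[1],y[0]);print('cage',c,np.degrees(a))
Rz=np.array([[np.sin(a),-np.cos(a)],[np.cos(a),np.sin(a)]]) # rows: cage x, cage y
S=onz(C,f([[367,150],[367.5,397],[299,149],[434.5,149],[305,398],[431,398]]),94.5)
print((S-c)[:,:2]@Rz.T)
# connector at z ~36: 
N=onz(C,f([[352,197],[382,197],[382,349],[352,349]]),36);print('conn',(N-c)[:,:2]@Rz.T)
# guide extents inner/outer edges z 94.5
G=onz(C,f([[367,113],[367,165],[367,386],[367,433]]),94.5);print('guides',(G-c)[:,:2]@Rz.T)
# hinge balls z=116
H=onz(C,f([[367,105],[368,450]]),116);print('hinge',(H-c)[:,:2]@Rz.T)
from math import *
L=onz(C,f([[368,512],[368,586]]),[116+65*cos(.576),116+97*cos(.576)]);print('R lever',(L-c)[:,:2]@Rz.T)
E
```

```text
[[544.14 201.85  26.  ]
 [671.29 185.78  26.  ]
 [645.73 -20.26  26.  ]
 [517.52  -4.17  26.  ]]
[np.float64(207.74089552753313), np.float64(128.15859861192374), np.float64(207.61911594464274), np.float64(129.21100361316041)]
cage [594.67  90.8   26.  ] 82.78300802085813
[[  0.04  51.97]
 [ -0.06 -50.97]
 [-27.76  52.53]
 [ 27.64  52.35]
 [-27.82 -51.31]
 [ 28.15 -51.49]]
conn [[ -7.3   36.86]
 [  7.36  36.81]
 [  7.51 -37.73]
 [ -7.92 -37.68]]
guides [[  0.09  66.23]
 [  0.02  46.12]
 [ -0.27 -46.02]
 [ -0.33 -67.43]]
hinge [[  0.07  65.69]
 [  0.07 -69.4 ]]
R lever [[ -0.05 -77.2 ]
 [ -0.15 -93.21]]
```

The wrist picture shows the large box with its slots at about (314,75) and (314,198) in the original pixels. All the sizes check out: the box comes to 208x129 mm, the guides' flat tops are about 56 mm wide and the connector is 75 mm long. The carriage sits at roughly x = 0. Next I'll look at the card.

```bash
python3 - <<'E'
from h import *
np.set_printoptions(precision=2,suppress=True)
a=np.radians(83.0);yd=np.array([np.cos(a),np.sin(a)])
p=np.array([462.5,-272])-45*yd
robot.move_ptp([*p,230],ori(a))
print(robot.get_time(),robot.get_eef_pos(),robot.get_qpos())
robot.sleep(.3)
a,_=snap('wrist','pics/w2.png')
cv2.imwrite('pics/w2z.png',cv2.resize(a[:300,130:530],None,fx=2,fy=2,interpolation=cv2.INTER_CUBIC))
E
```

```text
4.2833 [ 457.55 -316.02  230.06] [-0.65 -0.15  1.66  0.    1.63 -0.53]
```

View pics/w2z.png

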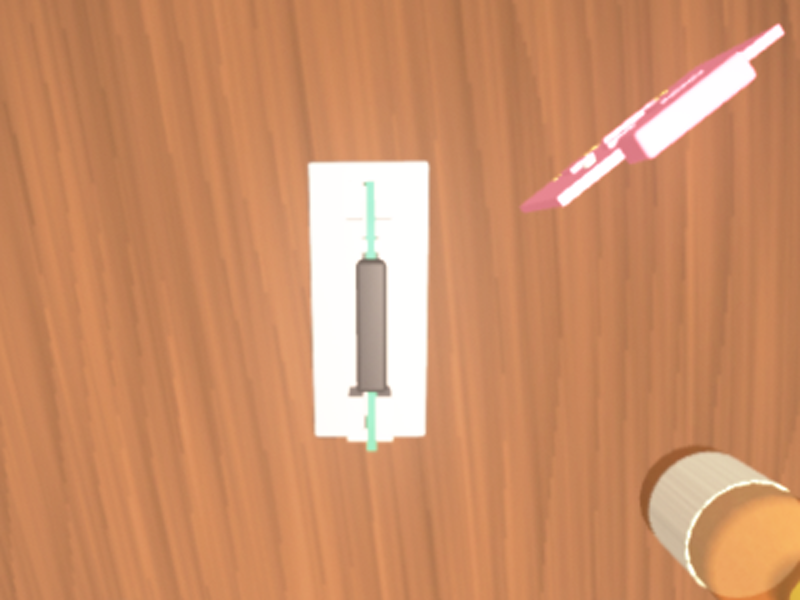

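```bash
python3 - <<'E'
from h import *
np.set_printoptions(precision=2,suppress=True)
C=load('pics/w2.png')
f=lambda l:np.array(l)/2+[130,0]-.25
B=onz(C,f([[357,262],[385,262],[386,389],[358,389]]),115);print(B,B.mean(0),np.linalg.norm(B[0]-B[3]),np.linalg.norm(B[0]-B[1]))
T=onz(C,f([[369.5,182],[372,451]]),90);d=T[0]-T[1];print(T,T.mean(0),np.linalg.norm(d),np.degrees(np.arctan2(d[1],d[0])))
print('pink',onz(C,f([[522,210]]),60))
E
```

```text
[[ 462.03 -246.27  115.  ]
 [ 472.32 -247.53  115.  ]
 [ 467.21 -295.04  115.  ]
 [ 456.44 -293.72  115.  ]] [ 464.5  -270.64  115.  ] 47.77292536212262 10.372598983216768
[[ 470.35 -216.95   90.  ]
 [ 458.19 -326.09   90.  ]] [ 464.27 -271.52   90.  ] 109.81697658349104 83.64138314239608
pink [[ 535.41 -233.96   60.  ]]
```

```bash
python3 - <<'E'
from h import *
np.set_printoptions(precision=2,suppress=True)
a=np.radians(83.5)
p=[464.4,-271.2]
robot.gripper_to(40,30)
robot.move_l([*p,150],200,rotation=ori(a))
print(robot.move_l([*p,84],60,contact_N=8), robot.get_eef_pos(),robot.get_force())
robot.gripper_to(0,40)
print(robot.get_width(),robot.get_force(),robot.get_time())
robot.sleep(.2)
snap('scene','pics/s1.png')
E
```

```text
False [ 464.59 -271.32   84.45] [-0.09 -0.49  0.02]
10.15075672030542 [0.2  0.6  3.44] 7.3667
```

```bash
python3 - <<'E'
from h import *
np.set_printoptions(precision=2,suppress=True)
p=robot.get_eef_pos()
robot.move_l([p[0],p[1],150],80)
print(robot.get_width(),robot.get_force())
robot.move_l([p[0],p[1],300],200)
robot.sleep(.3)
print(robot.get_width(),robot.get_force(),robot.get_time())
a,_=snap('wrist','pics/w3.png'); b,_=snap('side','pics/d3.png');c,_=snap('scene','pics/s3.png')
cv2.imwrite('pics/m3.png',np.hstack([a[200:480,170:470],b[150:430,250:500],c[150:430,130:380]]))
E
```

```text
10.090166086731793 [-0.41 -0.35 -1.92]
10.42181533881148 [-0.11  0.09 -1.88] 9.7917
```

View pics/m3.png

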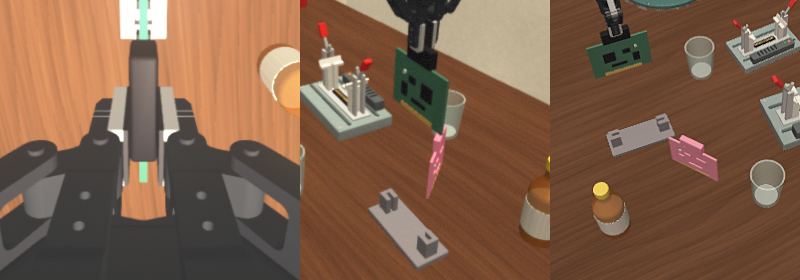

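```bash
python3 - <<'E'
from h import *
a=cv2.imread('pics/w3.png');cv2.imwrite('pics/w3z.png',cv2.resize(a[180:400,210:420],None,fx=2.7,fy=2.7,interpolation=cv2.INTER_CUBIC))
b=cv2.imread('pics/d3.png')[190:300,380:470];c=cv2.imread('pics/s3.png')[170:240,150:240]
cv2.imwrite('pics/ds3.png',cv2.resize(np.hstack([b[:110],np.vstack([c,np.zeros((40,90,3),np.uint8)])]),None,fx=4.4,fy=4.4,interpolation=cv2.INTER_CUBIC))
E
```

```text
(no output)
```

View pics/w3z.png

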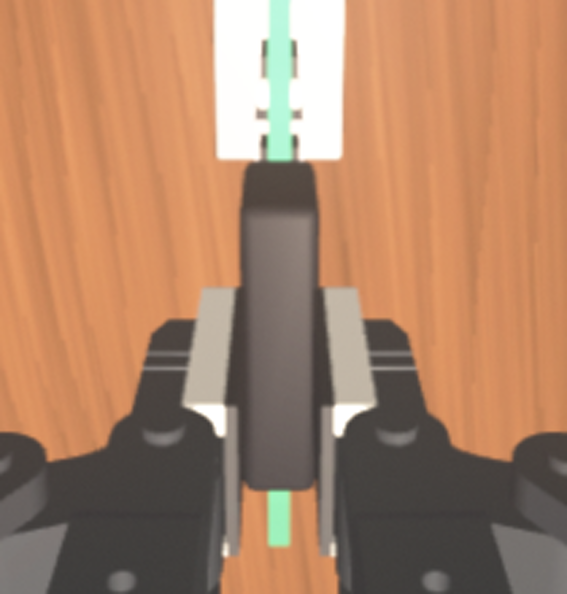

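View pics/ds3.png

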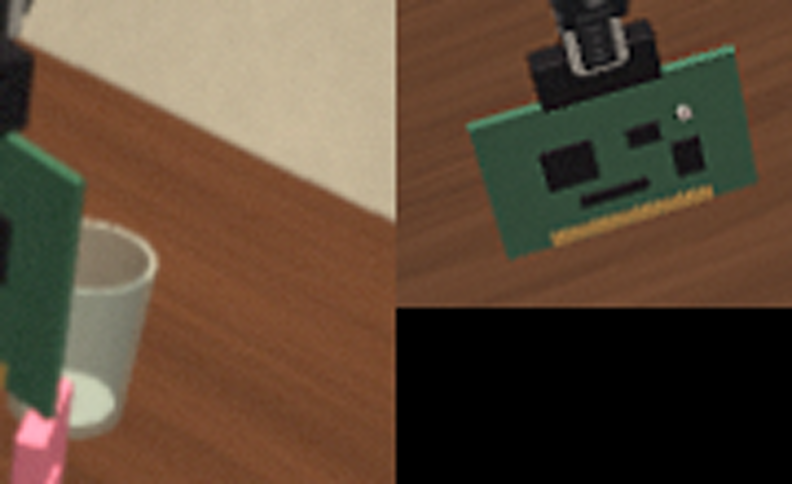

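```bash
python3 - <<'E'
from h import *
np.set_printoptions(precision=2,suppress=True)
C=load('pics/w3.png');p=np.array(robot.get_eef_pos());r=R.from_rotvec(robot.get_eef_rot()).as_matrix();print(p,r)
f=lambda l:np.array(l)/2.7+[210,180]-.3
B=onz(C,f([[245,211],[317,211],[312,487],[246,487]]),p[2]+31.2);print('bar tool xy',(B-p)@r)
T=onz(C,f([[280,163],[279,545]]),p[2]+6.2);print('card top (partly seen)',(T-p)@r)
S=load('pics/s3.png');g=np.array([[468,127],[735,48],[757,183],[512,258]])/4.4+[150-90,170]-.4
o,d=rays(S,g);n=r[:,1];X=o+d*(((p-o)@n)/(d@n))[:,None];print((X-p)@r)
E
```

```text
[ 464.58 -271.26  299.84] [[ 0.11  0.99 -0.  ]
 [ 0.99 -0.11  0.  ]
 [ 0.   -0.   -1.  ]]
bar tool xy [[ 24.87  -5.41 -31.2 ]
 [ 24.87   5.15 -31.2 ]
 [-22.92   4.9  -31.2 ]
 [-22.91  -5.8  -31.2 ]]
card top (partly seen) [[ 24.21  -0.27  -6.2 ]
 [-54.49  -0.48  -6.2 ]]
[[-56.07   0.    -7.73]
 [ 54.24   0.    -7.22]
 [ 53.14   0.    74.01]
 [-54.66   0.    73.43]]
```

```bash
python3 - <<'E'
from h import *
np.set_printoptions(precision=2,suppress=True)
a=np.radians(82.8)
p=np.array([594.9,90.7])
robot.move_ptp([*p,300],ori(a))
robot.move_l([*p,182],120)
robot.sleep(.3)
print(robot.get_eef_pos(),robot.get_force(),robot.get_time())
a,_=snap('wrist','pics/w4.png'); b,_=snap('side','pics/d4.png');c,_=snap('scene','pics/s4.png')
z=lambda i,s:cv2.resize(i,None,fx=s,fy=s,interpolation=cv2.INTER_CUBIC)
cv2.imwrite('pics/m4.png',np.hstack([z(b[150:300,230:350],3.3),z(c[170:320,330:460],3.3)]))
cv2.imwrite('pics/w4z.png',z(a[:400,180:450],1.5))
E
```

```text
[595.02  90.7  182.31] [ 0.32 -1.49 -1.94] 12.8083
```

View pics/m4.png

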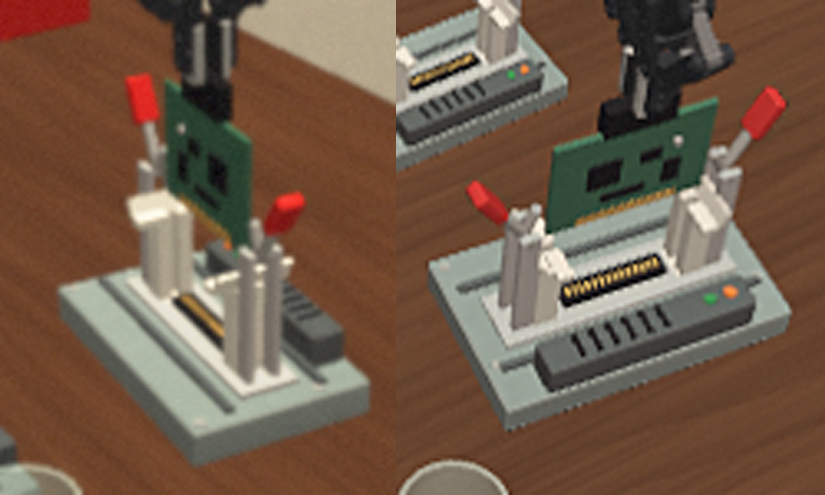

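View pics/w4z.png

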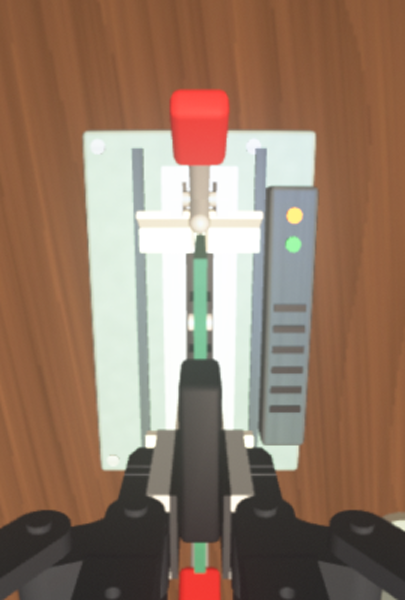

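In the wrist view the card's edge lies in line with the slot and the hinge ball, all at column ~200 of the zoomed picture. I'll lower it with a contact stop.

```bash
python3 - <<'E'
from h import *
np.set_printoptions(precision=2,suppress=True)
p=robot.get_eef_pos();f0=np.array(robot.get_force())
for z,v in ((160,30),(116,40),(107.5,15)):
    h=robot.move_l([p[0],p[1],z],v,contact_N=4)
    print(h,robot.get_eef_pos(),robot.get_force()-f0,robot.get_moment(),robot.get_width(),robot.get_time())
    if h: break
E
```

```text
False [595.    90.69 160.21] [-0.4   0.75 -0.2 ] [-0.01  0.01 -0.02] 10.566562071213612 13.8417
False [595.07  90.71 116.32] [ 0.24  1.13 -0.07] [-0.01  0.02 -0.01] 10.219582380148513 15.0917
True [594.87  90.71 109.15] [0.59 1.87 6.63] [-0.02 -0.    0.  ] 10.436830683661029 15.5583
```

```bash
python3 - <<'E'
from h import *
np.set_printoptions(precision=2,suppress=True)
robot.sleep(.3)
print(robot.get_eef_pos(),robot.get_force())
robot.gripper_to(40)
p=robot.get_eef_pos()
robot.sleep(.2);print(p,robot.get_force(),robot.get_width())
robot.move_l([p[0],p[1],150],100)
robot.move_l([p[0],p[1],230],200)
robot.gripper_to(0,30)
# back off in -y so the wrist camera sees bay
a=np.radians(82.8);yd=np.array([np.cos(a),np.sin(a)])
c=np.array([594.67,90.8])
robot.move_l([*(c-60*yd),250],200)
robot.sleep(.2);print(robot.get_time(),robot.get_width(),robot.get_force())
a,_=snap('wrist','pics/w5.png'); b,_=snap('side','pics/d5.png');c,_=snap('scene','pics/s5.png')
z=lambda i,s:cv2.resize(i,None,fx=s,fy=s,interpolation=cv2.INTER_CUBIC)
cv2.imwrite('pics/m5.png',np.hstack([z(b[150:300,230:350],3.2),z(c[170:320,330:460],3.2)]))
cv2.imwrite('pics/w5z.png',z(a[:300,180:450],2))
E
```

```text
[594.76  90.67 109.05] [-0.05 -0.3   4.25]
[594.46  90.63 108.56] [ 0.66 -0.25  1.22] 39.85892748500924
18.6917 -0.036968707986819845 [ 0.22 -0.21  0.06]
```

View pics/m5.png

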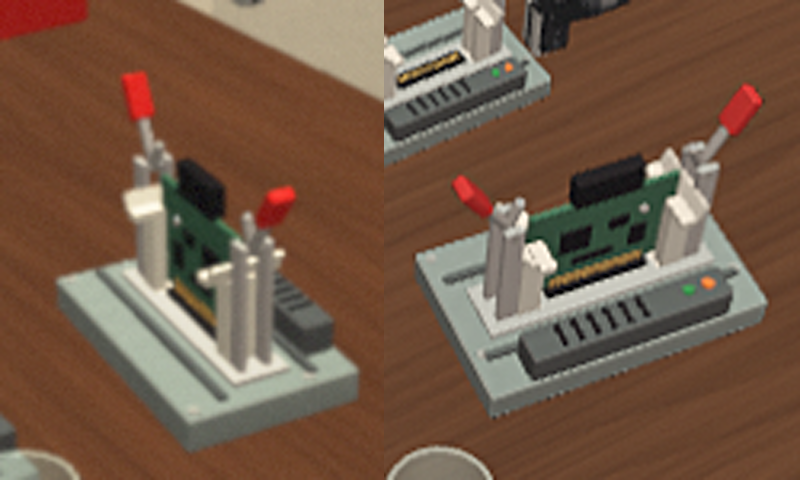

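View pics/w5z.png

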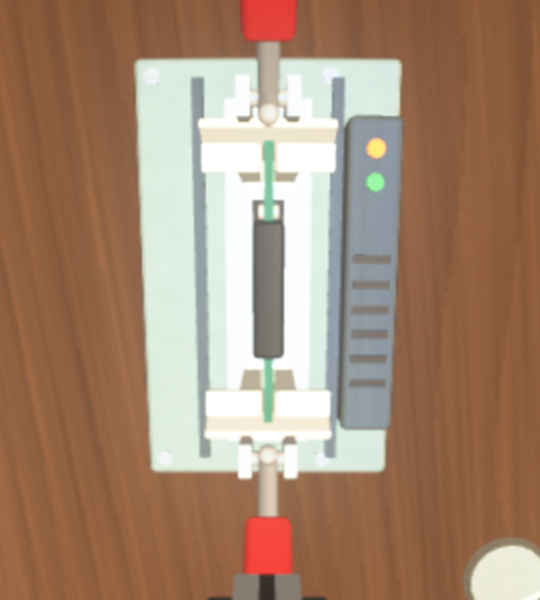

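The card stands in both guides on the connector with the levers still open. Before pushing, I'll check the lever geometry by triangulation.

```bash
python3 - <<'E'
from h import *
np.set_printoptions(precision=1,suppress=True)
S=load('pics/s5.png');D=load('pics/d5.png')
a=np.radians(82.8);c=np.array([594.8,90.8,0]);M=np.array([[np.sin(a),-np.cos(a),0],[np.cos(a),np.sin(a),0],[0,0,1]])
s=lambda x,y:[(x-384)/3.2+330-.35,y/3.2+170-.35]
d=lambda x,y:[x/3.2+230-.35,y/3.2+150-.35]
for n,p,q in (('L tip',(747,95),(134,75)),('L base',(730,128),(143,114)),('R tip',(458,184),(285,192)),('R base',(487,212),(265,220))):
    X,e=tri(S,s(*p),D,d(*q));print(n,M@(X-c),e)
print(robot.solve_ik([*(c+M.T@[0,-140,156])],ori(a)),robot.solve_ik([*(c+M.T@[0,140,156])],ori(a)))
E
```

```text
L tip [ -0.1  93.1 175.7] 1.3926499113582715
L base [  1.7  84.2 149.6] 1.3565614005836204
R tip [  -0.1 -110.   175.5] 2.0849766247883856
R base [  1.5 -88.2 144.3] 3.3938278234560806
[-0.1 -0.1  1.7 -0.   1.5 -0. ] [ 0.3  0.1  1.6 -0.   1.5  0.4]
```

```bash
cat >> h.py <<'E'
A=np.radians(82.8);CG=np.array([594.8,90.8,0])
M=np.array([[np.sin(A),-np.cos(A),0],[np.cos(A),np.sin(A),0],[0,0,1]])
W=lambda x,y,z: CG+M.T@[x,y,z]
def cf(f0): return M@(np.array(robot.get_force())-f0)
def push(s,ys,v,N,z=156,f0=0):
    for y in ys:
        h=robot.move_l(W(0,s*y,z),v,contact_N=N)
        print(y,h,M@(np.array(robot.get_eef_pos())-CG),cf(f0),round(robot.get_time(),2))
        if h: return True
    return False
E
python3 - <<'E'
from h import *
np.set_printoptions(precision=2,suppress=True)
robot.move_l(W(0,-150,250),250)
robot.move_l(W(0,-150,156),150)
f0=np.array(robot.get_force())
push(-1,(120,105,90,80,72,66),45,16,f0=f0)
snap('side','pics/d6.png');b=cv2.imread('pics/d6.png');c,_=snap('scene','pics/s6.png')
z=lambda i,s:cv2.resize(i,None,fx=s,fy=s,interpolation=cv2.INTER_CUBIC)
cv2.imwrite('pics/m6.png',np.hstack([z(b[150:300,230:350],3.2),z(c[170:320,330:460],3.2)]))
E
```

```text
120 False [  -0.02 -120.01  155.97] [ 0.58 -1.67  0.18] 20.94
105 False [  -0.02 -104.74  155.97] [0.7  0.32 0.23] 21.43
90 False [ -0.01 -89.77 155.95] [ 0.78 -1.59 -0.74] 21.91
80 False [ -0.04 -79.75 155.97] [ 1.72 -0.79 -0.59] 22.28
72 False [ -0.02 -71.75 155.99] [-0.09 -1.22  0.41] 22.61
66 False [ -0.02 -65.75 155.97] [-0.07 -1.21 -0.03] 22.89
```

View pics/m6.png

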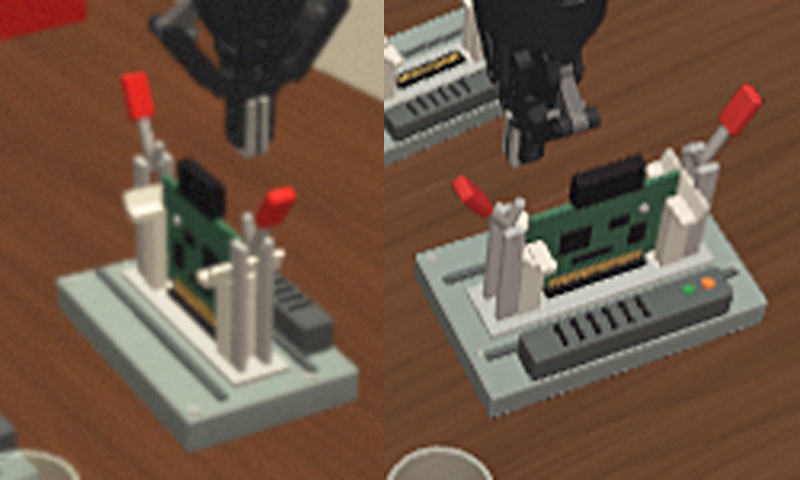

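```bash
python3 - <<'E'
from h import *
p=np.array(robot.get_eef_pos());print(p,CG,M,robot.get_eef_rot(),M@(p-CG))
for n in('scene','side'): print(n,proj(cam(n),[p,W(0,-66,156),W(0,-105,165)]))
E
```

```text
[586.52644381  25.33083278 155.99647897] [594.8  90.8   0. ] [[ 0.9921147  -0.12533323  0.        ]
 [ 0.12533323  0.9921147   0.        ]
 [ 0.          0.          1.        ]] [-2.35603063e+00 -2.07731105e+00  1.27648518e-03] [-2.85430006e-03 -6.59898748e+01  1.55996479e+02]
scene [[372.3653296  227.60658202]
 [372.36146237 227.60793467]
 [354.66552389 230.39803667]]
side [[306.94938007 209.44322788]
 [306.95313138 209.44332718]
 [316.9357112  213.16355372]]
```

```bash
python3 - <<'E'
from h import *
b=cv2.imread('pics/d6.png');c=cv2.imread('pics/s6.png')
z=lambda i,s:cv2.resize(i,None,fx=s,fy=s,interpolation=cv2.INTER_CUBIC)
cv2.imwrite('pics/m6b.png',np.hstack([z(b[160:230,270:340],5.5),z(c[180:250,340:410],5.5)]))
E
```

```text
(no output)
```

View pics/m6b.png

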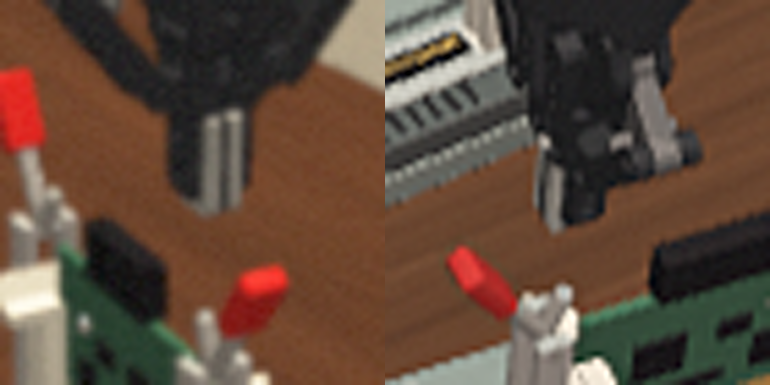

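```bash
python3 - <<'E'
from h import *
S=cam('scene');D=cam('side')
X,e=tri(S,[371.3,221.3],D,[308.2,198.2]);print(M@(X-CG),e)
# same check on the R lever tip in cage coords
X,e=tri(S,[353.5,226],D,[320.5,209.0]);print(M@(X-CG),e)
E
```

```text
[  1.43101946 -70.2031757  180.86061889] 3.08292347682567
[   1.78162238 -110.36225501  178.26509608] 6.309750407807029
```

The fingertips passed just above the right lever. In both views they sit about 15 mm higher than the nominal TCP. I'll redo the push with the TCP 16 mm lower.

```bash
python3 - <<'E'
from h import *
np.set_printoptions(precision=2,suppress=True)
robot.move_l(W(0,-66,200),200)
robot.move_l(W(0,-145,200),250)
robot.move_l(W(0,-145,140),150)
robot.sleep(.1)
f0=np.array(robot.get_force())
push(-1,(120,110,100,90),40,16,z=140,f0=f0)
b,_=snap('side','pics/d7.png');c,_=snap('scene','pics/s7.png')
z=lambda i,s:cv2.resize(i,None,fx=s,fy=s,interpolation=cv2.INTER_CUBIC)
cv2.imwrite('pics/m7.png',np.hstack([z(b[150:300,230:350],3.2),z(c[170:320,330:460],3.2)]))
E
```

```text
120 False [   0.03 -119.87  140.14] [-0.32 -0.78  2.35] 25.25
110 True [   0.31 -117.88  141.24] [-2.51 -3.57  9.62] 25.46
```

View pics/m7.png

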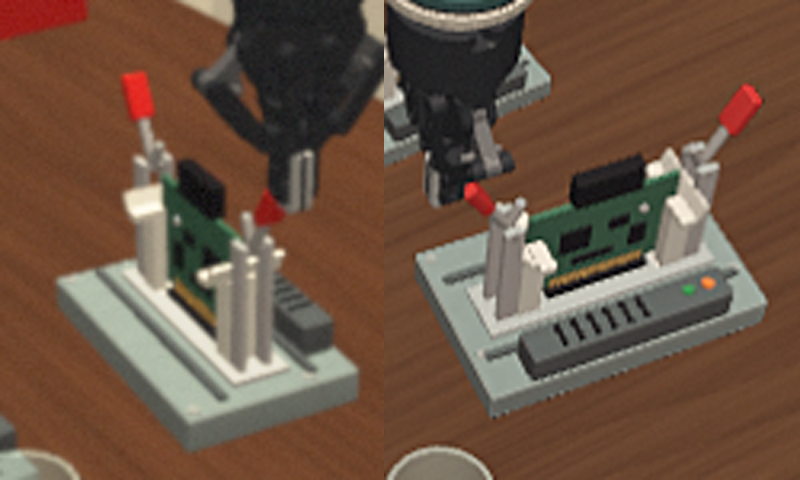

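```bash
python3 - <<'E'
from h import *
np.set_printoptions(precision=2,suppress=True)
robot.move_l(W(0,-118,165),150)
robot.move_l(W(0,-155,165),200)
robot.move_l(W(0,-155,128),150)
robot.sleep(.1)
f0=np.array(robot.get_force())
push(-1,(130,120,115,110,105,100,95),40,16,z=128,f0=f0)
b,_=snap('side','pics/d8.png');c,_=snap('scene','pics/s8.png')
z=lambda i,s:cv2.resize(i,None,fx=s,fy=s,interpolation=cv2.INTER_CUBIC)
cv2.imwrite('pics/m8.png',np.hstack([z(b[150:300,230:350],3.2),z(c[170:320,330:460],3.2)]))
E
```

```text
130 False [   0.01 -129.99  127.98] [-0.95 -0.44  0.  ] 27.48
120 False [   0.01 -119.76  128.  ] [-0.41 -0.63 -0.51] 27.88
115 False [   0.25 -115.38  128.57] [-1.37 -4.78  3.13] 28.16
110 False [   0.35 -110.37  128.67] [ 0.17 -6.29  3.85] 28.43
105 False [   0.26 -105.18  128.42] [ 0.12 -4.4   2.99] 28.71
100 False [  0.05 -99.99 128.04] [ 0.8  -2.43  1.85] 28.98
95 False [ -0.08 -94.87 127.83] [-0.51 -1.66  0.52] 29.26
```

View pics/m8.png

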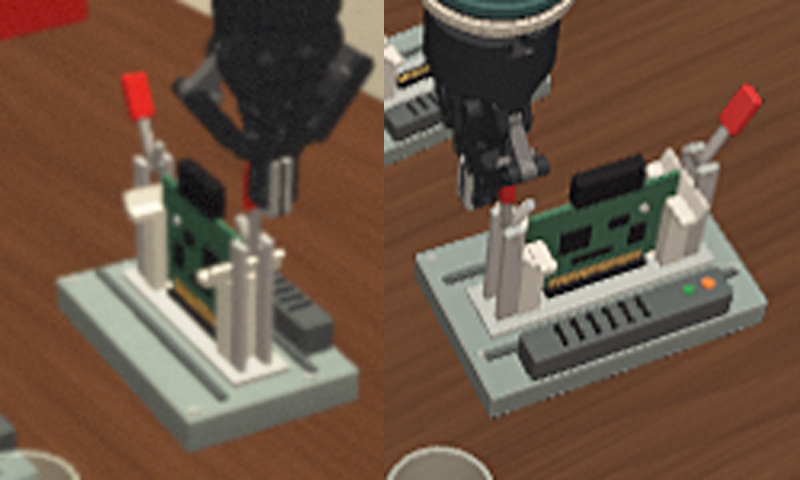

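The lever is following the fingers and stands about upright, at about 5 N. I'll carry on.

```bash
python3 - <<'E'
from h import *
np.set_printoptions(precision=2,suppress=True)
f0=np.array([0,0,0])
robot.move_l(W(0,-95,133),60)
push(-1,(88,82,77,73,70,67,64),35,14,z=133,f0=f0)
b,_=snap('side','pics/d9.png');c,_=snap('scene','pics/s9.png')
z=lambda i,s:cv2.resize(i,None,fx=s,fy=s,interpolation=cv2.INTER_CUBIC)
cv2.imwrite('pics/m9.png',np.hstack([z(b[150:300,230:350],3.2),z(c[170:320,330:460],3.2)]))
E
```

```text
88 False [ -0.04 -87.73 132.9 ] [ 0.58 -0.12 -0.17] 29.96
82 False [ -0.02 -81.95 132.98] [-0.3  -2.56  2.03] 30.28
77 False [ -0.04 -77.01 132.84] [ 0.82 -3.64  1.48] 30.57
73 False [ -0.11 -73.05 132.69] [ 0.73 -3.5  -1.  ] 30.84
70 False [ -0.1  -70.07 132.76] [ 0.1  -3.49 -1.48] 31.09
67 False [ -0.05 -67.05 132.91] [ 0.44 -4.58 -0.41] 31.34
64 False [ -0.04 -64.15 132.93] [ 0.59 -5.29 -1.  ] 31.59
```

View pics/m9.png

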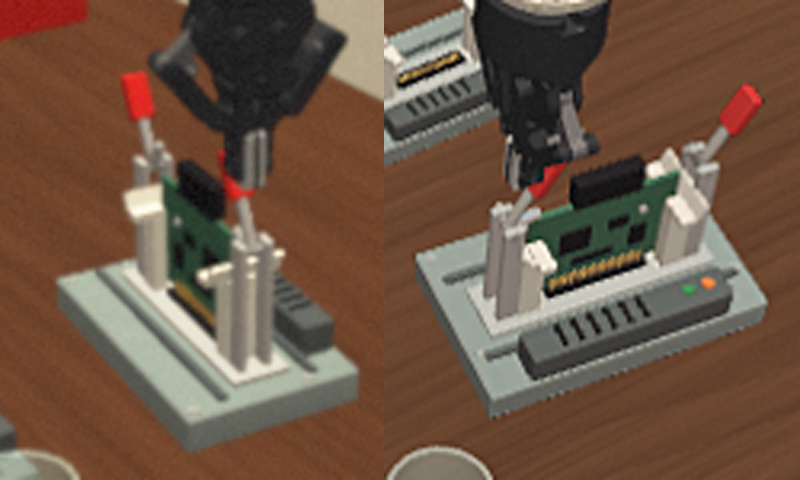

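```bash
python3 - <<'E'
from h import *
np.set_printoptions(precision=2,suppress=True)
for y in np.arange(61.5,40,-1.5):
    h=robot.move_l(W(0,-y,133),20,contact_N=9)
    f=cf(0);print(y,h,M@(np.array(robot.get_eef_pos())-CG),f,round(robot.get_time(),2))
    if h or np.linalg.norm(f)>14: break
b,_=snap('side','pics/d10.png');c,_=snap('scene','pics/s10.png')
z=lambda i,s:cv2.resize(i,None,fx=s,fy=s,interpolation=cv2.INTER_CUBIC)
cv2.imwrite('pics/m10.png',np.hstack([z(b[150:300,230:350],3.2),z(c[170:320,330:460],3.2)]))
E
```

```text
61.5 False [ -0.01 -61.7  132.96] [-0.29 -6.23 -1.36] 31.97
60.0 False [ -0.01 -60.25 132.98] [ 0.15 -6.56 -1.23] 32.22
58.5 False [  0.01 -58.78 133.02] [ 0.24 -6.68 -0.88] 32.47
57.0 False [  0.02 -57.28 133.03] [ 0.44 -7.31  0.4 ] 32.72
55.5 False [  0.04 -55.82 133.05] [-0.46 -6.21 -0.18] 32.97
54.0 False [  0.05 -54.26 133.11] [ 0.29 -6.69  0.  ] 33.22
52.5 False [  0.05 -52.8  133.11] [-0.12 -6.1  -0.29] 33.47
51.0 False [  0.07 -51.27 133.15] [-0.34 -7.16 -0.11] 33.72
49.5 False [  0.07 -49.78 133.15] [-0.1  -5.98  0.35] 33.97
48.0 False [  0.1  -48.28 133.2 ] [ 0.65 -7.43  0.52] 34.22
46.5 False [  0.11 -46.76 133.21] [ 0.32 -7.    0.3 ] 34.47
45.0 False [  0.11 -45.44 133.23] [-0.22 -8.46  0.52] 34.72
43.5 False [  0.16 -44.74 133.29] [ -1.57 -14.74   0.95] 34.97
```

View pics/m10.png

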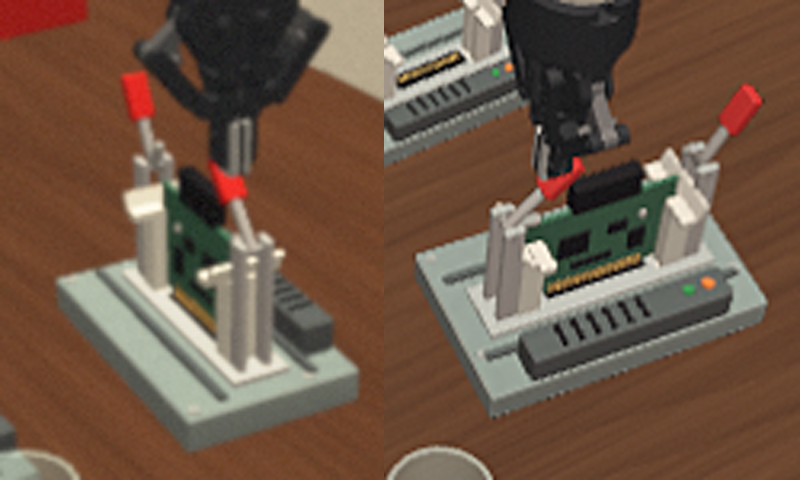

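The force rose sharply at y = -44.7, where the lever leans about 40° inwards, so it is at its stop. Now the left lever, mirrored.

```bash
python3 - <<'E'
from h import *
np.set_printoptions(precision=2,suppress=True)
robot.move_l(W(0,-60,138),80)
robot.move_l(W(0,-66,215),200)
robot.move_l(W(0,60,225),300)
robot.move_l(W(0,155,215),300)
robot.move_l(W(0,155,128),200)
robot.sleep(.1)
print(robot.get_time(),robot.get_force())
push(1,(130,120,110,100,90),40,14,z=128)
robot.move_l(W(0,90,131),60)
push(1,(82,75,70,65,60),35,14,z=131)
b,_=snap('side','pics/d11.png');c,_=snap('scene','pics/s11.png')
z=lambda i,s:cv2.resize(i,None,fx=s,fy=s,interpolation=cv2.INTER_CUBIC)
cv2.imwrite('pics/m11.png',np.hstack([z(b[150:300,230:350],3.2),z(c[170:320,330:460],3.2)]))
E
```

```text
37.6917 [-0.34  0.7   1.04]
130 False [  0.03 130.01 128.05] [-0.03 -0.05  0.59] 38.47
120 False [  0.03 119.78 128.02] [-0.15 -0.16  0.27] 38.87
110 False [  0.16 110.11 128.64] [0.01 3.9  2.94] 39.27
100 False [  0.07  99.89 128.1 ] [-0.12  1.53  2.18] 39.67
90 False [ -0.08  89.71 127.68] [-0.91  0.56 -0.15] 40.07
82 False [  0.06  81.96 131.19] [-0.84  2.78  1.96] 40.69
75 False [  0.04  74.96 130.98] [-0.11  2.41  1.32] 41.04
70 False [ -0.1   69.98 130.64] [-0.03  2.94 -0.19] 41.33
65 False [ -0.15  64.93 130.73] [-0.27  2.48 -1.23] 41.62
60 False [ -0.07  59.89 130.93] [-0.23  3.18 -0.89] 41.92
```

View pics/m11.png

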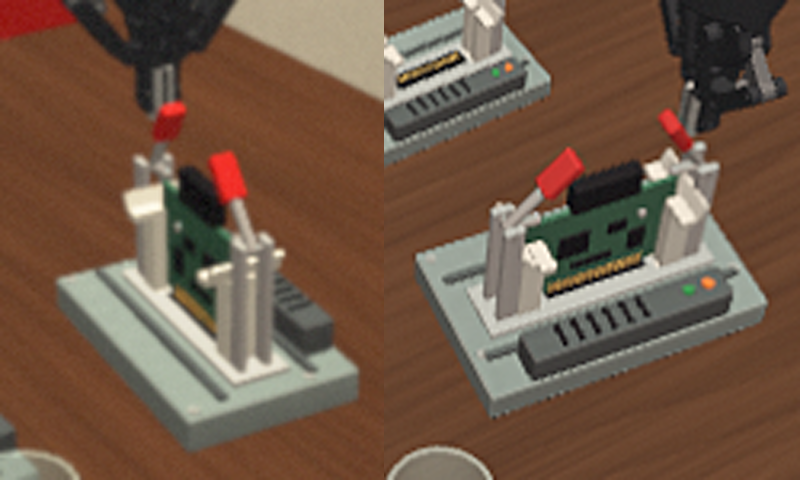

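```bash
python3 - <<'E'
from h import *
np.set_printoptions(precision=2,suppress=True)
for y in np.arange(57,38,-1.5):
    h=robot.move_l(W(0,y,133),20,contact_N=9)
    f=cf(0);print(y,h,M@(np.array(robot.get_eef_pos())-CG),f,round(robot.get_time(),2))
    if h or np.linalg.norm(f)>14: break
robot.move_l(W(0,62,138),80)
robot.move_l(W(0,66,215),200)
robot.move_l(W(0,-75,250),300)
robot.sleep(.2);print(robot.get_time())
a,_=snap('wrist','pics/w12.png');b,_=snap('side','pics/d12.png');c,_=snap('scene','pics/s12.png')
z=lambda i,s:cv2.resize(i,None,fx=s,fy=s,interpolation=cv2.INTER_CUBIC)
cv2.imwrite('pics/m12.png',np.hstack([z(b[150:300,230:350],3.2),z(c[170:320,330:460],3.2)]))
cv2.imwrite('pics/w12z.png',z(a[:300,180:450],2))
E
```

```text
57.0 False [  0.05  57.1  133.21] [-1.25  4.09  1.65] 42.35
55.5 False [  0.01  55.62 133.02] [-0.02  3.8   0.64] 42.6
54.0 False [ -0.    54.07 132.95] [ 0.22  4.04 -0.88] 42.85
52.5 False [  0.    52.54 132.99] [ 0.26  4.72 -1.5 ] 43.1
51.0 False [  0.01  51.01 132.97] [ 0.18  5.31 -0.92] 43.35
49.5 False [  0.01  49.5  133.01] [0.35 4.96 0.29] 43.6
48.0 False [  0.01  48.06 133.07] [-0.05  5.17  0.29] 43.85
46.5 False [  0.03  46.6  133.07] [-0.74  5.24  0.98] 44.1
45.0 False [  0.02  45.15 133.1 ] [-0.27  5.45  0.14] 44.35
43.5 False [  0.01  43.64 133.09] [-0.66  5.31 -0.16] 44.6
42.0 False [  0.04  42.71 133.28] [0.12 8.98 1.2 ] 44.85
40.5 False [  0.09  42.   133.62] [-1.66 15.52  2.3 ] 45.1
46.8917
```

View pics/m12.png

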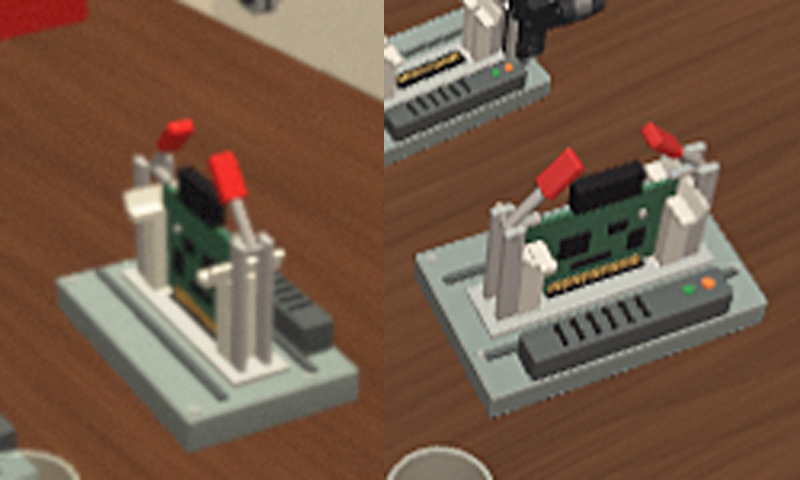

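View pics/w12z.png

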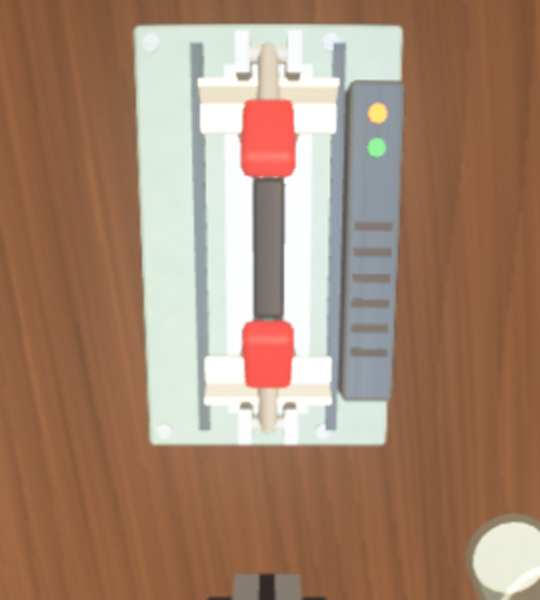

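```bash
python3 - <<'E'
from h import *
np.set_printoptions(precision=1,suppress=True)
C=load('pics/w12.png')
f=lambda p:(p-[180,0])*2+.5
for s in (1,-1):
  for q in (1.0,1.1,1.2,1.326):
    t=-(np.radians(33)-q)   # inward lean
    u=np.array([-np.sin(t),np.cos(t)]);n=np.array([np.cos(t),np.sin(t)])
    pts=[]
    for r,o in ((65,5),(65,-5),(33,5)):
        y,z=np.array([70,116])+r*u+o*n; pts.append(W(0,s*y,z))
    print(s,q,f(proj(C,pts))[:,1])
# bar top ends visible? grip bar top z for z_card 30 / 36
for zc in (30,36): print(zc,f(proj(C,[W(x,y,zc+105) for x in(-6,6) for y in(0,)])), f(proj(C,[W(0,25,zc+105),W(0,-25,zc+105)])))
S=load('pics/s12.png');D=load('pics/d12.png')
g=lambda p:(p-[330,170])*3.2+[384,0]
k=lambda p:(p-[230,150])*3.2
for zc in (30,36):
  pts=[W(6,y,zc+105) for y in(-25,25)]+[W(2,-30,zc+80)]
  print(zc,'scene',g(proj(S,pts)).round(0).tolist(),'side',k(proj(D,[W(-6,y,zc+105) for y in(-25,25)])).round(0).tolist())
E
```

```text
1 1.0 [ 87.1 121.5  62.3]
1 1.1 [109.8 142.   73.1]
1 1.2 [131.2 160.7  83.6]
1 1.326 [155.7 181.5  96.2]
-1 1.0 [400.8 371.3 419.3]
-1 1.1 [381.4 353.1 410.4]
-1 1.2 [362.7 336.1 401.6]
-1 1.326 [340.7 316.7 391. ]
30 [[252.5 249.6]
 [285.1 249.6]] [[268.8 178.2]
 [268.7 318.1]]
36 [[252.1 249.8]
 [285.5 249.8]] [[268.9 176.8]
 [268.8 319.8]]
30 scene [[580.0, 194.0], [649.0, 171.0], [566.0, 216.0]] side [[207.0, 197.0], [172.0, 167.0]]
36 scene [[581.0, 188.0], [650.0, 165.0], [567.0, 210.0]] side [[207.0, 188.0], [172.0, 159.0]]
```

Both levers match the predicted pixels for an angle of about 1.3 rad. I'll check how far the card has gone down by comparing the pictures taken before and after.

```bash
python3 - <<'E'
from h import *
for n,(x0,y0,x1,y1) in (('s',(385,226,412,245)),('d',(283,205,298,225))):
    a=cv2.imread(f'pics/{n}5.png');b=cv2.imread(f'pics/{n}12.png')
    C=load(f'pics/{n}5.png')
    up=lambda i:cv2.resize(i,None,fx=8,fy=8,interpolation=cv2.INTER_CUBIC)
    t=up(a)[y0*8:y1*8,x0*8:x1*8]; r=cv2.matchTemplate(up(b)[(y0-6)*8:(y1+6)*8,(x0-6)*8:(x1+6)*8],t,cv2.TM_CCOEFF_NORMED)
    _,m,_,l=cv2.minMaxLoc(r);q=proj(C,[W(0,0,90),W(0,0,84)])
    print(n,m,'shift',(np.array(l)/8-6),'expected 6mm',q[1]-q[0])
a=cv2.imread('pics/s0.png') if False else cv2.imread('pics/scene0.png');b=cv2.imread('pics/s12.png')
for nm,(x,y) in (('A',(280,208)),('B',(347,333)),('syr',(190,358))):
    print(nm,np.abs(a[y-28:y+28,x-25:x+25].astype(int)-b[y-28:y+28,x-25:x+25]).mean())
E
```

```text
s 0.9419809579849243 shift [-0.25   1.625] expected 6mm [-0.29878109  1.77383621]
d 0.9280337691307068 shift [0.125 2.75 ] expected 6mm [0.01784448 2.43507649]
A 1.0315476190476192
B 0.9911904761904762
syr 1.0714285714285714
```

```bash
python3 - <<'E'
from h import *
robot.move_l(W(0,-90,300),200);robot.sleep(.3)
print(robot.get_force(),robot.get_time(),robot.hand_in())
E
```

```text
the job is handed in; nothing more can be done
[ 0.05544299 -0.2782941  -0.03655007] 47.75 None
```

I took the green card out of its rest and slid it down the guides until it stood on the connector. The force was negligible on the way and about 6.6 N at the stop. I let go of it there, then swung both red levers in to their stops. I backed the arm clear and handed the job in at about 48 s; no verdict is reported.

**Last checks:**
- **Levers:** both match the predicted picture positions for about 1.3 rad closed. The highest force read was about 16 N at the left stop.
- **Card:** it went down about 5.5 to 6.7 mm between the pictures before and after the levers, against 6 mm for fully home.
- **Glasses and bottle:** their part of the scene picture is unchanged from the start.
- **Arm:** the tool force was about zero before I handed in, with nothing touched.

**What disagreed:**
- **Fingertips:** they sat about 15 to 25 mm higher than the nominal TCP, so the first push at the right lever passed over it.
- **Second push:** this one touched the top of the lever from above, with about 10 N on the tool. The third push, with the TCP lower, worked.
- **Grip width:** the gripper read about 10 mm on the 12 mm grip bar, but the hold was firm.

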